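Gauge the telescope drawtube and present the rod for reading

TASK

Check the telescope with the gauge rod: take the rod from its wooden rest, push it tip first down the sloping drawtube until its collar stops against the tube's rim, then draw it right out again. Finish while still holding the rod by its handle in the gripper, keeping it level and still in the air with its tip under the middle of the desk magnifier's lens, about 60 mm below the lens, touching neither the magnifier nor anything else. Leave the meteorite, eyepieces, brush, lens cap and mug where they are.

Things in the scene. Friction and masses are not known exactly. Their poses are not given: they have to be found in the camera images.
- rod: Gauge rod, 0.2 kg, lying level in its rest, axis 50 mm above the desk, tip roughly to -y. Dark wooden handle 16 x 16 mm, 105 mm long; then a steel collar (36 mm diameter, 10 mm thick), then a steel shaft 10 mm thick, 130 mm long. Origin on the axis at the grip point (near the mass centre): 60 mm from the handle's end, 45 mm behind the collar. x along the rod to the tip, z up.
- collar_face (a point): Centre of the collar's front face, the one that stops on the tube's rim: 55 mm from the rod's origin along its x.
- rod_tip (a point): Tip end of the rod: 185 mm from the rod's origin along its x.
- rest: Fixed light wooden rest: base board 12 mm thick, 60 mm wide, with two open-topped notched posts, 36 mm wide and 54 mm high, one under the handle 43 to 53 mm behind the rod's origin, one under the shaft 120 to 130 mm ahead of it; the rod lifts straight up. Origin on the desk under the rod's origin, x along the rod to its tip.
- drawtube: Brass drawtube (34 mm outer, 16 mm inner diameter, 60 mm long) at the upper end of a white telescope (up to 70 mm thick) fixed on a wooden cradle. Origin at the centre of its open mouth, 155 mm above the desk; x points into the bore, 20 degrees below level and roughly to -y. Free depth over 200 mm: the collar stops on the rim before the tip meets anything.
- magnifier: Fixed desk magnifier: level lens in a black ring (80 mm diameter, 200 to 210 mm above the desk) on an arm from a post. Origin on the desk under the lens centre, z up; the post (12 mm thick, 210 mm high) stands 90 mm away along its x axis, which points roughly away from the robot (+x), on a foot 96 mm across. Under the lens it is open on the other sides.
- lens (a point): Centre of the magnifier's lens, 205 mm above the desk.
- meteorite: Bystander: grey stony lump about 65 mm across and 42 mm high, origin on its underside. Leave alone.
- eyepiece_a: Bystander: black upright eyepiece, 42 mm diameter, 56 mm high, origin on its underside. Leave alone.
- eyepiece_b: Bystander: dark steel upright eyepiece, 42 mm diameter, 56 mm high, origin on its underside. Leave alone.
- brush: Bystander: cleaning brush 160 mm long lying on the desk. Leave alone.
- lens_cap: Bystander: flat black cap, 56 mm diameter, 12 mm high, origin on its underside. Leave alone.
- mug: Bystander: white mug, 80 mm diameter, 90 mm high, origin on its underside. Leave alone.
Mind the look-alikes: they are no part of the job. What is shaped like the rod but purple is not meant.

How it is judged:
By the outcome, as a careful person would: the job done as asked, in the order asked, and still so for the second after the job is handed in, while the arm keeps its last pose, push and grip.
It also fails if it takes over 54 s, if anything falls off the work surface, if the arm or the gripper's body presses on something with over 40 N, if the wrist force passes 120 N, or if a joint passes its speed limit or range.

ROBOT

A 7-joint arm with a two-finger parallel gripper is mounted at the origin on the work surface. World frame = base frame: x ahead of the robot, y to its left, z up, the work surface at z = 0. Lengths are in mm, angles in rad, forces in N, time in s.
With the tool pointing down it reaches from about 350 to 900 mm from the base axis. Payload 7.2 kg.
Tool frame: the origin (TCP) lies where the fingers leave the gripper's body, on its centre line; the fingertips stand ctrl.tip_reach ahead of it and the grasp point (between the pads) lies 61 mm ahead of it (ctrl.tip_reach is the distance from the TCP to the fingertips, in mm); z points along the fingers, y is the line along which they close (so a half turn about z gives the same grasp; the last joint's range is limited). The gripper opens to 88 mm and grips with 3 to 60 N. Pads are 20 mm wide; open, the fingers measure 115 mm over their backs; the gripper's body (75 mm by 178 mm) begins 61 mm behind the grasp point.
Start: joints at [-1.417, 0.411, -0.013, 1.596, 0.006, 1.134, -0.082], TCP at [137.5, 609.688, 302.653] pointing down, gripper open.
Joint ranges: [-2.95, 2.95], [-0.29, 1.99], [-1.47, 1.44], [0.14, 2.54], [-1.03, 4.17], [0.13, 1.85], [-2.86, 2.86]. Speed limits (rad/s): [2.39, 2.39, 3.01, 3.01, 3.14, 3.14, 3.14].

INTERFACE

Orientations are given as a unit quaternion [x, y, z, w].
In Python, from cell import ctrl, eyes gives the robot as it stands. The module is installed in compiled form; this text tells all that it offers.
- The arm moves only by the tool servo_tool, never from a script. Its argument "targets" is a list of rows, each a list of 3 entries, a list of its own where there are three numbers: the shift along the tool's x, y, z in mm, then the turn, a rotation vector about the tool's x, y, z in degrees, then the finger opening in mm, from 0 to 87.8. A call has 1 to 20 rows; each row is the pose to reach, as a shift and turn from the pose commanded when the call began, along the tool's axes at that moment; what a row does not reach only later rows make up. A row lasts 1/12 s, in which the tool goes at most 41.7 mm and 7.16 degrees, less where a joint would pass 70% of its speed; a pose out of reach is approached as far as the arm can. A call with a gripper value outside its range is refused whole. The fingers move at their own pace and stop on an object; "force" is the grip in N (left out, the last holds). Time passes only in rows, so rows that repeat a pose let the fingers close. It gives the time, the measured TCP pose, the force, the opening and the grip force at its end, in the units of the state.
- ctrl.sense(): the state, without advancing time (a new reading comes with each control period).
- eyes.capture(name): name is "scene" or "side" or "wrist"; returns (picture, depth): 480x640x3 uint8, blue, green, red; 480x640 float32, mm along the optical axis (not along the pixel's ray), 0 where there is no reading.
- eyes.camera_info(name): a dict with "intrinsics" (3x3 intrinsics, pixels), "world_from_camera" (4x4, takes a point from camera to world coordinates). Camera axes: x right, y up, looking along -z (the intrinsics and any distortion apply to the point x, -y, -z); pixel columns grow to the right and rows downward; lengths in mm; the calibration is good to about 2 mm. The wrist camera is an equidistant fisheye: a pixel r from the principal point sees the ray r / f radians off the axis. A picture is of the moment at which its call begins: read the wrist's pose just before it. camera_info takes no time and is no camera call; for the wrist camera it gives the pose at the moment of the call.
- ctrl.sign_off(): hands the job in; it is judged then, once.
The state is a dict: "t": time; "joint_pos": joint angles; "dq": joint speeds; "effort": joint torques, N m; "eef_pos": TCP position; "tool_rot": TCP orientation; "ft_force": force on the tool from outside, world axes, zero at the start; "wrist_torque": the same for the moment, N m; "width": opening from 0.0 (shut) to 1.0 (fully open); "gripper_force": force on a finger pad.
Only numpy, scipy, OpenCV 4.12 (cv2) and the standard library are available. Lean on these libraries where they do the work, as an engineer would, in place of code of your own. Each camera call takes 0.05 s, during which the arm holds its last target. There are 200 camera calls.

## Working session

There is one attempt and no reset: what is moved stays moved. The work goes in short steps, Python scripts to look and compute and a tool call to move; the robot and the scene stay as the last step left them, time stands still between calls to the robot, and variables do not carry over. Pictures are saved under pics/ and viewed, at most 10 in all, crops included, and the job is handed in when it is done.

Besides the shell and the picture viewer there is one more tool, called after "Request:" by a JSON object that holds its "method" and its "body". servo_tool: Moves the arm, as the interface text tells. Its arguments: {"type":"object","properties":{"targets":{"type":"array"},"force":{"type":"number"}},"required":["targets"]}

```bash
mkdir -p pics
python3 - <<'E'
from cell import ctrl, eyes
import cv2, numpy as np
print(ctrl.sense(), ctrl.tip_reach)
for n in ["scene","side"]:
    p,d=eyes.capture(n); i=eyes.camera_info(n)
    cv2.imwrite(f"pics/{n}1.png",p); np.savez(f"{n}1.npz",p=p,d=d,K=i["intrinsics"],T=i["world_from_camera"])
    print(n,i)
E
```

```text
{'t': 0.0, 'joint_pos': array([-1.41723808,  0.41192311, -0.01274165,  1.59705199,  0.00558587,
        1.13429885, -0.08218535]), 'dq': array([ 0.00010792,  0.00021901,  0.00026432, -0.00083463, -0.00014036,
       -0.00014989,  0.00124491]), 'effort': array([ 6.08067921e-05, -5.87958276e+01,  6.41491693e-01, -2.91054815e+01,
       -5.38382737e-02,  1.83795526e-02,  1.45341683e-04]), 'eef_pos': array([137.39420036, 609.31650565, 301.7911005 ]), 'tool_rot': array([ 1.10621966e-01,  9.93862215e-01, -8.21752048e-04, -4.50992938e-05]), 'ft_force': array([ 0.35459254, -0.96810205, -0.06199205]), 'wrist_torque': array([ 0.05053002, -0.05094744, -0.03376784]), 'gripper_force': 0.0, 'width': 0.9989084087859158} 80.0
scene {'intrinsics': array([[581.4197341 ,   0.        , 325.24163963],
       [  0.        , 581.4197341 , 240.11859509],
       [  0.        ,   0.        ,   1.        ]]), 'world_from_camera': array([[-1.98670586e-01, -6.12587101e-01,  7.65027478e-01,
         1.46591290e+03],
       [ 9.79851830e-01, -1.40481412e-01,  1.41969589e-01,
         1.37507146e+02],
       [ 2.05034010e-02,  7.77818756e-01,  6.28154117e-01,
         9.20570761e+02],
       [ 0.00000000e+00,  0.00000000e+00,  0.00000000e+00,
         1.00000000e+00]])}
side {'intrinsics': array([[457.45852043,   0.        , 322.13603818],
       [  0.        , 457.45852043, 242.96011814],
       [  0.        ,   0.        ,   1.        ]]), 'world_from_camera': array([[ 9.81174490e-01,  1.47482343e-01, -1.24681908e-01,
         3.87673680e+02],
       [-1.92647325e-01,  7.02145420e-01, -6.85477073e-01,
        -8.30011601e+02],
       [-1.35509336e-02,  6.96592254e-01,  7.17339253e-01,
         9.81222033e+02],
       [ 0.00000000e+00,  0.00000000e+00,  0.00000000e+00,
         1.00000000e+00]])}
```

View pics/scene1.png

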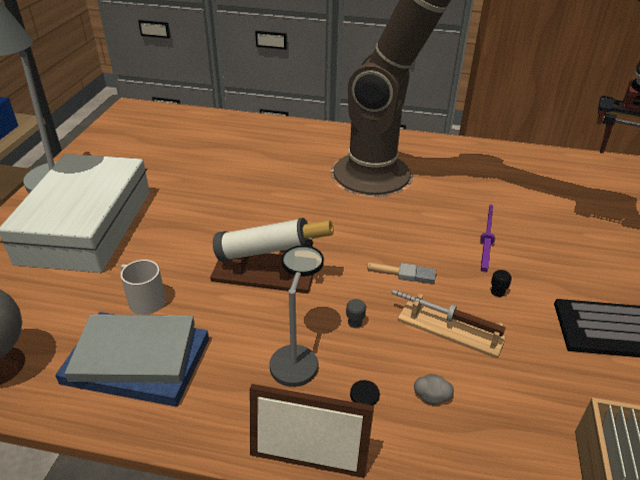

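View pics/side1.png

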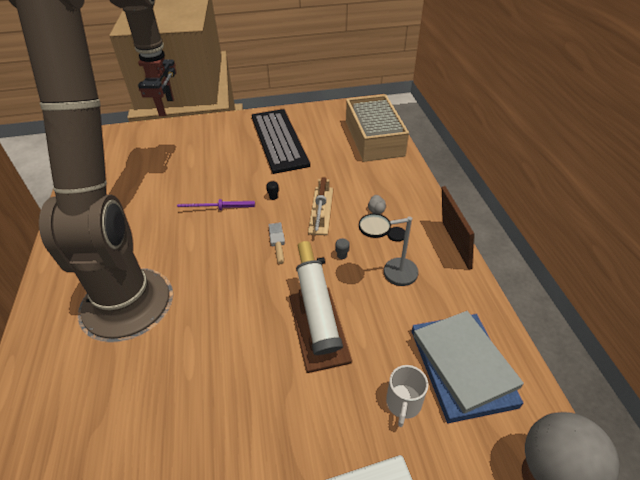

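The rod candidates in the scene view are the steel and brown one in the light rest (handle about (478,320), tip about (395,293)) and the purple one at (488,240). The one in the rest fits: it has a wooden handle and steel shaft, and its tip points to -y. I'll confirm it in an enlarged crop.

```bash
cat > h.py <<'E'
import numpy as np, cv2
def load(f):
    a=np.load(f); return a["p"],a["d"],a["K"],a["T"]
def cloud(d,K,T):
    v,u=np.mgrid[:480,:640]; x=(u-K[0,2])/K[0,0]*d; y=(v-K[1,2])/K[1,1]*d
    return np.stack([x,-y,-d],-1)@T[:3,:3].T+T[:3,3]
def ray(uv,K,T,z):
    uv=np.atleast_2d(uv).astype(float); r=np.c_[(uv[:,0]-K[0,2])/K[0,0],-(uv[:,1]-K[1,2])/K[1,1],-np.ones(len(uv))]@T[:3,:3].T
    return T[:3,3]+r*((z-T[2,3])/r[:,2])[:,None]
def proj(P,K,T):
    c=(np.atleast_2d(P)-T[:3,3])@T[:3,:3]; return np.c_[K[0,0]*c[:,0]/-c[:,2]+K[0,2],-K[1,1]*c[:,1]/-c[:,2]+K[1,2]]
E
python3 - <<'E'
from h import *
p,d,K,T=load("scene1.npz"); q,e,L,S=load("side1.npz")
a=cv2.resize(p[195:365,205:525],None,fx=2.5,fy=2.5,interpolation=cv2.INTER_CUBIC)
cv2.imwrite("pics/c1.png",a)
b=cv2.resize(q[170:320,265:425],None,fx=4,fy=4,interpolation=cv2.INTER_CUBIC); cv2.imwrite("pics/c2.png",b)
for n,(u,v) in dict(desk=(440,250),handle=(478,320),shaft=(430,305),tube=(318,230),scope=(265,238),ring=(284,262)).items():
    print(n,d[v,u],cloud(d,K,T)[v,u].round(1),p[v,u])
for n,(u,v) in dict(desk=(400,330),handle=(322,188),shaft=(318,220),tube=(305,252),scope=(315,290)).items():
    print(n,e[v,u],cloud(e,L,S)[v,u].round(1),q[v,u])
E
```

```text
desk 1449.2285 [315.5 215.5  -3.1] [ 73 120 181]
handle 1185.0383 [597.2 297.2  55.9] [36 52 83]
shaft 1219.9762 [572.3 198.8  52.9] [143 151 155]
tube 1249.8894 [499.5 -58.2 152. ] [ 66 127 159]
scope 1274.57 [ 514.2 -173.5  120.8] [164 183 189]
ring 1084.1558 [676.8 -86.  206.2] [91 99 98]
desk 1150.9526 [ 6.911e+02 -2.326e+02  4.000e-01] [ 81 128 180]
handle 1452.3994 [594.1 288.2  60.9] [ 44  64 104]
shaft 1357.6298 [555.  150.8  55. ] [145 151 154]
tube 1122.9039 [483.1 -67.8 160.8] [ 96 173 205]
scope 1067.3574 [ 488.2 -172.2  139.3] [206 220 220]
```

View pics/c1.png

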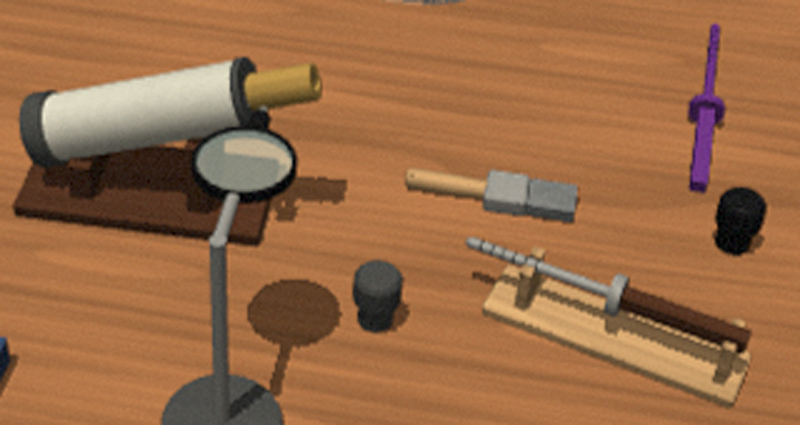

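View pics/c2.png

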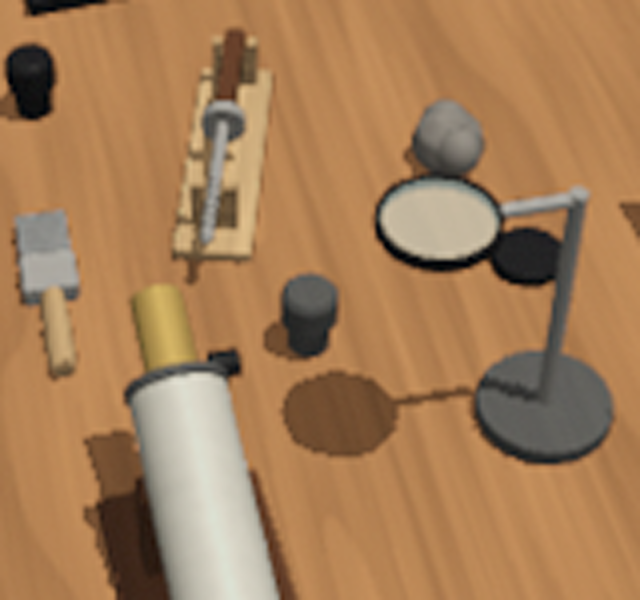

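The crops confirm it. The rod with the brown handle and steel collar lies in the light rest: in c1, tip (470,243), collar (617,293), handle end (745,335). The purple one at c1 (707,105) is the decoy. Next I'll measure the rod, tube and lens.

Run:
```python
from h import *
A=load("scene1.npz"); B=load("side1.npz")
def a2(u,v): return (205+(u+.5)/2.5-.5,195+(v+.5)/2.5-.5)
def b2(u,v): return (265+(u+.5)/4-.5,170+(v+.5)/4-.5)
for n,s,t in [("hend",a2(747,336),b2(236,34)),("collar",a2(617,293),b2(224,124)),("tip",a2(470,243),b2(206,238))]:
    print(n,ray(s,A[2],A[3],50).round(1),ray(t,B[2],B[3],50).round(1))
# handle & shaft line fits by colour/depth-gated masks
for nm,(p,d,K,T) in (("scene",A),("side",B)):
    c=cloud(d,K,T); hsv=cv2.cvtColor(p,cv2.COLOR_BGR2HSV)
    box=(c[...,0]>480)&(c[...,0]<680)&(c[...,1]>80)&(c[...,1]<380)&(c[...,2]>25)
    for k,m in (("handle",box&(hsv[...,2]<115)&(hsv[...,1]>100)&(c[...,1]>220)),("steel",box&(hsv[...,1]<40)&(hsv[...,2]>90))):
        n,lab,st,ce=cv2.connectedComponentsWithStats(m.astype(np.uint8)); i=1+np.argmax(st[1:,4]); m=lab==i
        v,u=np.nonzero(m); P=ray(np.c_[u,v],K,T,50)[:,:2]; g=P.mean(0); w=np.linalg.svd(P-g)[2][0]; w*=-np.sign(w[1]); t=(P-g)@w
        print(nm,k,m.sum(),g.round(1),w.round(3),t.min().round(),t.max().round(), "zmed",np.median(c[m][:,2]).round(1))
    # brass
    m=(hsv[...,0]>15)&(hsv[...,0]<32)&(hsv[...,1]>110)&(c[...,2]>110)&(c[...,2]<190)&(abs(c[...,1]+50)<90)&(abs(c[...,0]-490)<80)
    v,u=np.nonzero(m); P=c[m]; g=P.mean(0); w=np.linalg.svd(P-g)[2][0]
    print(nm,"brass",m.sum(),"u",u.min(),u.max(),"v",v.min(),v.max(),g.round(1),w.round(3),P.min(0).round(),P.max(0).round())
    # scope white
    m=(hsv[...,1]<60)&(hsv[...,2]>120)&(c[...,2]>70)&(c[...,2]<200)&(c[...,1]<-60)&(c[...,1]>-330)&(abs(c[...,0]-500)<60)
    P=c[m]; g=P.mean(0); w=np.linalg.svd(P-g)[2][0]; print(nm,"white",m.sum(),g.round(1),w.round(3))
    # lens ring black
    m=(hsv[...,2]<70)&(abs(c[...,2]-205)<25)&(c[...,0]>600)&(c[...,0]<780)&(abs(c[...,1]+80)<80)
    v,u=np.nonzero(m); (cc,ax,an)=cv2.fitEllipse(cv2.convexHull(np.c_[u,v].astype(np.float32)))
    print(nm,"ring",m.sum(),cc,ax,ray(cc,K,T,205).round(1), "cloud",c[m].mean(0).round(1))
```

```text
hend [[605.6 348.9  50. ]] [[611.6 350.6  50. ]]
collar [[579.8 244.1  50. ]] [[580.4 241.4  50. ]]
tip [[547.2 117.8  50. ]] [[543.2 118.8  50. ]]
scene handle 556 [601.2 300.9] [-0.39  -0.921] -49.0 60.0 zmed 53.8
scene steel 249 [566.5 194.8] [-0.262 -0.965] -55.0 82.0 zmed 52.2
scene brass 428 u 302 333 v 221 238 [495.5 -60.  150.7] [-0.091  0.962  0.256] [469. -99. 114.] [509. -28. 169.]
scene white 1582 [ 508.8 -187.   117.9] [ 0.029 -0.941 -0.336]
scene ring 290 (299.84765625, 273.13006591796875) (44.94740676879883, 61.46161651611328) [[698.9 -50.4 205. ]] cloud [678.9 -51.4 204.9]
side handle 110 [601.6 312.5] [-0.305 -0.952] -40.0 43.0 zmed 57.0
side steel 89 [561.6 180.9] [-0.28 -0.96] -66.0 68.0 zmed 53.8
side brass 264 u 298 314 v 241 262 [484.9 -62.  157.9] [ 0.045 -0.951 -0.306] [ 469. -100.  134.] [503. -35. 172.]
side white 1903 [ 489.2 -194.4  122.3] [ 0.035 -0.939 -0.341]
side ring 127 (382.0376892089844, 224.50091552734375) (25.09954071044922, 49.676902770996094) [[678.7 -56.5 205. ]] cloud [657.9 -66.5 206.3]
```

Rod: the tip direction is about (-0.265,-0.964) and the origin is about (593.5,294). I'll write the move planner and target a pose above the rod.

```bash
cat >> h.py <<'E'
from scipy.spatial.transform import Rotation as Ro
def frame(d):
    """tool rotation holding a rod pointing along d: x=-d, y horizontal, z downish"""
    d=np.array(d,float); d/=np.linalg.norm(d); y=np.cross([0,0,-1.],-d); y/=np.linalg.norm(y)
    return np.c_[-d,y,np.cross(-d,y)]
def plan(grip,R,s=None):
    from cell import ctrl
    s=s or ctrl.sense(); R0=Ro.from_quat(s["tool_rot"]).as_matrix(); tcp=np.array(grip)-61*R[:,2]
    return R0.T@(tcp-s["eef_pos"]), Ro.from_matrix(R0.T@R).as_rotvec(degrees=True)
def grip(s):
    R=Ro.from_quat(s["tool_rot"]).as_matrix(); return s["eef_pos"]+61*R[:,2],R
E
python3 - <<'E'
from h import *
A=load("scene1.npz"); B=load("side1.npz")
print(ray((302.8,260),A[2],A[3],205),ray((374.6,225.4),B[2],B[3],205))
print(ray((331.2,227.6),A[2],A[3],155))
for z in (150,260): print(plan((593.5,294.2,z),frame((-.265,-.964,0))))
i=__import__("cell").eyes.camera_info("wrist"); print(i); print(__import__("cell").ctrl.sense()["eef_pos"])
E
```

```text
[[662.06759937 -53.50255556 205.        ]] [[660.04230546 -55.82824537 205.        ]]
[[488.58605625 -31.53162659 155.        ]]
(array([-514.19903145, -207.0151753 ,   91.23636925]), array([-5.96073958e-02,  6.98760767e-02,  9.26669608e+01]))
(array([-514.20783864, -207.17266104,  -18.76351767]), array([-5.96073958e-02,  6.98760767e-02,  9.26669608e+01]))
{'intrinsics': array([[371.64829954,   0.        , 313.78063599],
       [  0.        , 371.64829954, 240.93010674],
       [  0.        ,   0.        ,   1.        ]]), 'world_from_camera': array([[ 2.20533913e-01, -9.45220439e-01, -2.40672214e-01,
         7.22027608e+01],
       [ 9.75375331e-01,  2.13009508e-01,  5.71831560e-02,
         6.24599207e+02],
       [-2.78521792e-03, -2.47356565e-01,  9.68920519e-01,
         3.83384998e+02],
       [ 0.00000000e+00,  0.00000000e+00,  0.00000000e+00,
         1.00000000e+00]])}
[137.43474414 609.35378162 301.89872465]
```

Request:
{"method": "servo_tool", "body": {"targets": [[[-514,-207,61],[0,0,92.7],87],[[-514,-207,61],[0,0,92.7],87],[[-514,-207,61],[0,0,92.7],87],[[-514,-207,61],[0,0,92.7],87],[[-514,-207,61],[0,0,92.7],87],[[-514,-207,61],[0,0,92.7],87],[[-514,-207,61],[0,0,92.7],87],[[-514,-207,61],[0,0,92.7],87],[[-514,-207,61],[0,0,92.7],87],[[-514,-207,61],[0,0,92.7],87],[[-514,-207,61],[0,0,92.7],87],[[-514,-207,61],[0,0,92.7],87],[[-514,-207,61],[0,0,92.7],87],[[-514,-207,61],[0,0,92.7],87],[[-514,-207,61],[0,0,92.7],87],[[-514,-207,61],[0,0,92.7],87],[[-514,-207,61],[0,0,92.7],87],[[-514,-207,61],[0,0,92.7],87],[[-514,-207,61],[0,0,92.7],87],[[-514,-207,61],[0,0,92.7],87]]}}

```text
t: 1.77
eef_pos: [592.6, 295.9, 241.9]
tool_rot: [0.795, 0.607, 0.0, -0.0]
ft_force: [0.5, -0.4, 0.1]
width: 0.99
gripper_force: 0.0
```

```bash
cat >> h.py <<'E'
def fray(uv,K,T,z):
    uv=np.atleast_2d(uv).astype(float); xy=(uv-K[:2,2])/K[0,0]; r=np.linalg.norm(xy,axis=1)+1e-12
    c=np.c_[xy[:,0]/r*np.sin(r),-xy[:,1]/r*np.sin(r),-np.cos(r)]@T[:3,:3].T
    return T[:3,3]+c*((z-T[2,3])/c[:,2])[:,None]
def fproj(P,K,T):
    c=(np.atleast_2d(P)-T[:3,3])@T[:3,:3]; h=np.hypot(c[:,0],c[:,1])+1e-12; th=np.arctan2(h,-c[:,2])
    return np.c_[K[0,0]*th*c[:,0]/h+K[0,2],-K[0,0]*th*c[:,1]/h+K[1,2]]
def shot(n,f):
    from cell import eyes
    i=eyes.camera_info(n); p,d=eyes.capture(n); cv2.imwrite(f"pics/{f}.png",p); np.savez(f+".npz",p=p,d=d,K=i["intrinsics"],T=i["world_from_camera"])
    return p,d,i["intrinsics"],i["world_from_camera"]
E
python3 - <<'E'
from h import *; from cell import ctrl
s=ctrl.sense(); print(s["t"],s["joint_pos"].round(2),grip(s))
p,d,K,T=shot("wrist","w1")
d_=np.array([-.265,-.964,0]); o=np.array([593.5,294.2,50])
print(fproj([o-60*d_,o,o+50*d_,o+185*d_,(488.6,-31.5,155),(661,-54.7,205)],K,T).round(1))
E
```

```text
1.7667 [-0.84  0.55  0.46  1.59 -0.27  1.06 -0.58] (array([592.55362477, 295.96180854, 180.94425175]), array([[ 2.63683731e-01,  9.64609189e-01, -5.28532119e-05],
       [ 9.64608918e-01, -2.63683615e-01,  7.65212785e-04],
       [ 7.24194757e-04, -2.52756842e-04, -9.99999706e-01]]))
[[315.5 160. ]
 [315.4 239.6]
 [315.3 300.3]
 [314.9 426. ]
 [300.3 587. ]
 [478.7 600.9]]
```

View pics/w1.png

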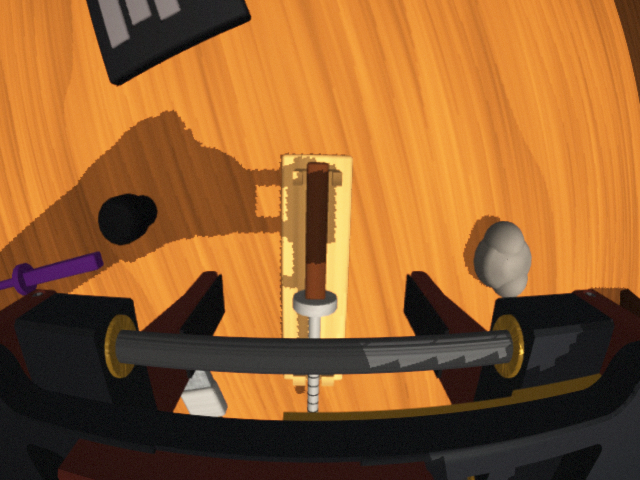

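The wrist view shows the brown handle from (318,163) to (316,292), the collar at (315,302) and the shaft running down to about (313,410). That is close to the prediction. I'll fit its axis.

Run:
```python
from h import *; from cell import ctrl
p,d,K,T=load("w1.npz")
hsv=cv2.cvtColor(p,cv2.COLOR_BGR2HSV)
m=np.zeros((480,640),bool); m[166:292,300:336]=(hsv[166:292,300:336,2]<125)
rows=[]
for v in range(185,288,3):
    u=np.nonzero(m[v])[0]
    rows.append((u.min(),u.max(),v))
r=np.array(rows); print(r[::6].tolist())
P=fray(np.c_[(r[:,0]+r[:,1])/2,r[:,2]],K,T,58)[:,:2]; g=P.mean(0); w=np.linalg.svd(P-g)[2][0]; w*=-np.sign(w[1]); print("handle",g,w)
print(fray([(318,163)],K,T,58),fray([(315,302)],K,T,55),fray([(314.5,330),(313.2,400)],K,T,55))
```

```text
[[307, 328, 185], [306, 327, 203], [306, 327, 221], [305, 326, 239], [305, 325, 257], [305, 324, 275]]
handle [594.88466345 298.273378  ] [-0.28961783 -0.95714237]
[[610.54647246 349.75920342  58.        ]] [[580.210401  246.7538543  55.       ]] [[573.23829303 222.72782916  55.        ]
 [552.84334028 152.48194208  55.        ]]
```

Run:
```python
from h import *
print(plan((593.6,294,50),frame((-.284,-.959,0))))
```

```text
(array([ -1.44993195,   1.29398546, 130.92945612]), array([-0.00698682, -0.03439737,  1.1823122 ]))
```

Request:
{"method": "servo_tool", "body": {"targets": [[[-1.4,1.3,40],[0,0,1.2],60],[[-1.4,1.3,75],[0,0,1.2],50],[[-1.4,1.3,100],[0,0,1.2],50],[[-1.4,1.3,120],[0,0,1.2],50],[[-1.4,1.3,130],[0,0,1.2],50],[[-1.4,1.3,131],[0,0,1.2],50],[[-1.4,1.3,131],[0,0,1.2],50],[[-1.4,1.3,131],[0,0,1.2],10],[[-1.4,1.3,131],[0,0,1.2],10],[[-1.4,1.3,131],[0,0,1.2],10],[[-1.4,1.3,131],[0,0,1.2],10],[[-1.4,1.3,131],[0,0,1.2],10],[[-1.4,1.3,131],[0,0,1.2],10],[[-1.4,1.3,131],[0,0,1.2],10]], "force": 40}}

```text
t: 2.98
eef_pos: [594.4, 293.2, 111.1]
tool_rot: [0.802, 0.598, 0.0, -0.0]
ft_force: [-1.5, -0.3, 4.2]
width: 0.18
gripper_force: 40.0
```

Gripped. I'll lift straight up, and fit the tube axis from its outlines in both views.

Request:
{"method": "servo_tool", "body": {"targets": [[[0,0,-15],[0,0,0],10],[[0,0,-40],[0,0,0],10],[[0,0,-75],[0,0,0],10],[[0,0,-110],[0,0,0],10],[[0,0,-140],[0,0,0],10],[[0,0,-155],[0,0,0],10],[[0,0,-160],[0,0,0],10],[[0,0,-160],[0,0,0],10]]}}

```text
t: 3.65
eef_pos: [594.4, 293.1, 271.5]
tool_rot: [0.802, 0.598, 0.001, -0.0]
ft_force: [-0.5, -0.2, -2.8]
width: 0.178
gripper_force: 40.0
```

```bash
cat > tube.py <<'E'
from h import *
def midplane(f,a,b,kind,half):
    """midline of the outline of the tube between a and b (approx 3D axis pts): pixel points"""
    p,d,K,T=load(f); hsv=cv2.cvtColor(p,cv2.COLOR_BGR2HSV).astype(int)
    A,B=proj([a,b],K,T); t=(B-A)/np.linalg.norm(B-A); n=np.array([-t[1],t[0]]); out=[]
    if kind=="brass": M=(abs(hsv[...,0]-23)<9)&(hsv[...,1]>95)&(hsv[...,2]>60)
    else: M=(hsv[...,1]<70)&(hsv[...,2]>95)
    M=M.astype(np.float32)
    for s in np.linspace(.0,1,25):
        c=A+s*(B-A); o=np.arange(-half,half,.1); q=(c+o[:,None]*n).astype(np.float32)
        w=cv2.remap(M,q[:,0][None],q[:,1][None],cv2.INTER_LINEAR)[0]>.5
        i=np.nonzero(w)[0]
        if len(i)>5:
            k=np.argmin(abs(o)); k=k if w[k] else i[np.argmin(abs(i-k))]
            l=k
            while l>0 and w[l-1]: l-=1
            r=k
            while r<len(o)-1 and w[r+1]: r+=1
            out.append((*(c+(o[l]+o[r])/2*n),o[r]-o[l],o[l],o[r]))
    return np.array(out),K,T
if __name__=="__main__":
    m=np.array([488.6,-31.5,155]); ax=np.array([-.03,-.94,-.342])*1; ax[0]=.03
    for kind,s0,s1,half in (("brass",6,50,18),("white",75,190,40)):
        N=[]
        for f in("scene1.npz","side1.npz"):
            o,K,T=midplane(f,m+s0*ax,m+s1*ax,kind,half); uv=o[:,:2]
            vx,vy,x0,y0=cv2.fitLine(uv.astype(np.float32),cv2.DIST_HUBER,0,.01,.01).ravel()
            res=(uv-[x0,y0])@[-vy,vx]
            print(kind,f,len(o),"width",o[:,2].round(1)[::6],"res",res.std().round(2),"line",x0,y0,vx,vy)
            R=[np.array([(u-K[0,2])/K[0,0],-(v-K[1,2])/K[1,1],-1])@T[:3,:3].T for u,v in((x0,y0),(x0+50*vx,y0+50*vy))]
            n=np.cross(*R); n/=np.linalg.norm(n); N.append((n,n@T[:3,3]))
        w=np.cross(N[0][0],N[1][0]); w/=np.linalg.norm(w); w*=-np.sign(w[1])
        P=np.linalg.solve([N[0][0],N[1][0],[0,0,1]],[N[0][1],N[1][1],155])
        print(kind,"axis",w.round(4),"pitch",np.degrees(np.arcsin(-w[2])),"at z155",P.round(2))
E
python3 tube.py
```

```text
brass scene1.npz 25 width [15.3 15.1 15.3 15.2 14.1] res 0.31 line 318.1165 229.1576 0.9811966 -0.19301099
brass side1.npz 25 width [18.3 23.3 15.  14.5  1.1] res 1.58 line 304.90115 253.46674 0.40598634 0.91387916
brass axis [ 0.2001 -0.946  -0.2552] pitch 14.78466067577632 at z155 [475.32 -15.78 155.  ]
white scene1.npz 25 width [ 1.8 23.3 24.3 23.4 24.1] res 2.14 line 272.18213 235.69786 0.9840752 -0.17775272
white side1.npz 25 width [24.5 25.1 25.5 25.7 25.4] res 0.19 line 314.1334 289.73477 0.2277739 0.97371405
white axis [ 0.0404 -0.9379 -0.3446] pitch 20.15854889719491 at z155 [484.56 -41.95 155.  ]
```

```bash
cat > t2.py <<'E'
from tube import *
def fit(ranges,m,ax):
    N=[]
    for f,segs in ranges:
        uv=[]
        for kind,s0,s1,half,wd in segs:
            o,K,T=midplane(f,m+s0*ax,m+s1*ax,kind,half)
            k=abs(o[:,2]-np.median(o[:,2]))<1; print(f,kind,k.sum(),np.median(o[:,2]),o[k,3:].mean(0).round(2)); uv.append(o[k,:2])
        uv=np.vstack(uv); vx,vy,x0,y0=cv2.fitLine(uv.astype(np.float32),cv2.DIST_HUBER,0,.01,.01).ravel()
        print(" res",((uv-[x0,y0])@[-vy,vx]).round(2)[::4])
        R=[np.array([(u-K[0,2])/K[0,0],-(v-K[1,2])/K[1,1],-1])@T[:3,:3].T for u,v in((x0,y0),(x0+50*vx,y0+50*vy))]
        n=np.cross(*R); n/=np.linalg.norm(n); N.append((n,n@T[:3,3]))
    w=np.cross(N[0][0],N[1][0]); w/=np.linalg.norm(w); w*=-np.sign(w[1])
    P=np.linalg.solve([N[0][0],N[1][0],[0,0,1]],[N[0][1],N[1][1],155]); print("axis",w.round(4),np.degrees(np.arcsin(-w[2])),"P",P.round(2)); return w,P
m=np.array([486.5,-32,155]); ax=np.array([.035,-.939,-.342])
print(*[proj([m,m+60*ax,m+190*ax],*load(f)[2:]).round(1).tolist() for f in("scene1.npz","side1.npz")])
fit([("scene1.npz",[("brass",8,45,16,0)]),("side1.npz",[("brass",12,45,13,0)])],m,ax)
fit([("scene1.npz",[("white",100,190,30,0)]),("side1.npz",[("white",75,190,30,0)])],m,ax)
fit([("scene1.npz",[("brass",8,45,16,0),("white",100,190,30,0)]),("side1.npz",[("brass",12,45,13,0),("white",75,190,30,0)])],m,ax)
p,_,_,_=load("scene1.npz"); q,_,_,_=load("side1.npz")
cv2.imwrite("pics/t2.png",np.hstack([cv2.resize(p[210:250,290:340],None,fx=8,fy=8,interpolation=cv2.INTER_NEAREST),cv2.resize(q[235:275,285:335],None,fx=8,fy=8,interpolation=cv2.INTER_NEAREST)]))
E
python3 t2.py
```

```text
[[331.2, 227.0], [305.5, 231.5], [252.4, 240.7]] [[304.0, 243.2], [309.0, 264.9], [320.5, 315.2]]
scene1.npz brass 25 15.599999999999946 [-7.66  7.96]
 res [ 0.12  0.17 -0.23  0.17 -0.08  0.07  0.11]
side1.npz brass 4 17.399999999999938 [-7.48  9.85]
 res [-0.35]
axis [ 0.2494 -0.9441 -0.2155] 12.445860061837934 P [473.11 -11.44 155.  ]
scene1.npz white 25 23.600000000000335 [-10.35  13.34]
 res [-0.25  0.    0.3   0.01 -0.14 -0.19  0.06]
side1.npz white 18 25.500000000000362 [-12.22  13.13]
 res [ 0.3   0.04 -0.24 -0.46  0.02]
axis [ 0.0392 -0.9373 -0.3463] 20.26059638991327 P [484.78 -42.71 155.  ]
scene1.npz brass 25 15.599999999999946 [-7.66  7.96]
scene1.npz white 25 23.600000000000335 [-10.35  13.34]
 res [-0.06  0.1  -0.19  0.31  0.17  0.43  0.58 -0.67 -0.54 -0.01  0.12  0.15
  0.28]
side1.npz brass 4 17.399999999999938 [-7.48  9.85]
side1.npz white 18 25.500000000000362 [-12.22  13.13]
 res [ 1.18  0.23  0.02 -0.21 -0.39  0.15]
axis [ 0.0411 -0.9482 -0.3151] 18.36649433778982 P [484.05 -27.29 155.  ]
```

View pics/t2.png

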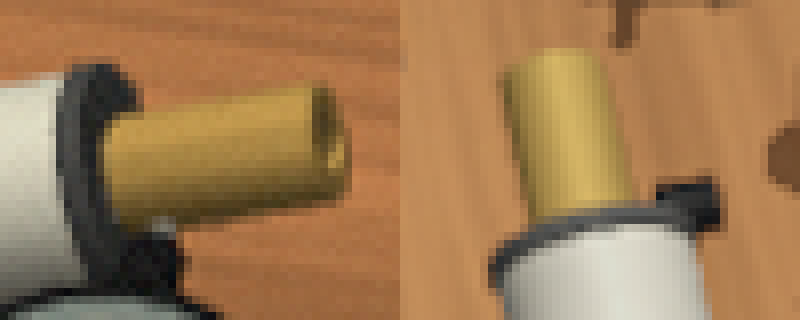

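In this crop the scene view (left) shows the brass tube, with its mouth ellipse centred at (328,142), which is scene px (330.5,227.3). In the side view (right) the tube midline runs (555,75)→(581,190). So the mouth is about (485.9,-32.3,155) and the axis about (0.035,-0.939,-0.342). I'll go to the pre-insertion pose, with the tip 40 mm short of the mouth.

```bash
cat >> h.py <<'E'
M=np.array([485.9,-32.3,155]); AX=np.array([.035,-.939,-.342]); AX/=np.linalg.norm(AX)
E
python3 - <<'E'
from h import *
print(plan(M-225*AX,frame(AX)))
E
```

```text
(array([-162.34776797,  -72.2479683 ,  -18.10680615]), array([  3.33298904,  19.75136693, -18.53380316]))
```

Request:
{"method": "servo_tool", "body": {"targets": [[[-20,-9,-10],[0.4,2.5,-2.3],10],[[-50,-22,-18],[1,6,-5.5],10],[[-90,-40,-18],[1.8,11,-10],10],[[-125,-56,-18],[2.6,15.5,-14.5],10],[[-150,-67,-18],[3.1,18.5,-17.3],10],[[-160,-71,-18],[3.3,19.6,-18.4],10],[[-162.3,-72.2,-18.1],[3.33,19.75,-18.53],10],[[-162.3,-72.2,-18.1],[3.33,19.75,-18.53],10],[[-162.3,-72.2,-18.1],[3.33,19.75,-18.53],10],[[-162.3,-72.2,-18.1],[3.33,19.75,-18.53],10],[[-162.3,-72.2,-18.1],[3.33,19.75,-18.53],10]]}}

```text
t: 4.57
eef_pos: [478.9, 159.6, 288.2]
tool_rot: [0.683, 0.71, 0.119, -0.125]
ft_force: [0.2, -0.7, -2.7]
width: 0.18
gripper_force: 40.0
```

Run:
```python
from h import *; from cell import ctrl
s=ctrl.sense(); g,R=grip(s); print(s["t"],s["joint_pos"].round(2),g,-R[:,0], M-225*AX)
d=-R[:,0]
I=[]
for n,f,(v0,u0) in (("scene","s2",(200,290)),("side","e2",(175,280))):
    p,_,K,T=shot(n,f); print(n,"tip",proj(g+185*d,K,T).round(1),"collar front",proj(g+55*d,K,T).round(1),"mouth",proj(M,K,T).round(1))
    h,w=(75,100)
    I.append(cv2.resize(p[v0:v0+h,u0:u0+w],None,fx=4,fy=4,interpolation=cv2.INTER_NEAREST) if 0 else cv2.resize(p[v0:v0+100,u0:u0+100],None,fx=4,fy=4,interpolation=cv2.INTER_CUBIC))
cv2.imwrite("pics/pre.png",np.hstack(I))
```

```text
4.5667 [-0.54  0.21  0.35  1.98 -0.51  0.98  0.14] [478.01857308 180.35591289 230.83740505] [ 0.03624674 -0.93964686 -0.34022044] [478.0246456  178.98450802 231.95346298]
scene tip [[349.2 224.2]] collar front [[408.9 213.9]] mouth [[331.1 226.8]]
side tip [[300.6 229.2]] collar front [[290.8 186.4]] mouth [[303.8 243.3]]
```

View pics/pre.png

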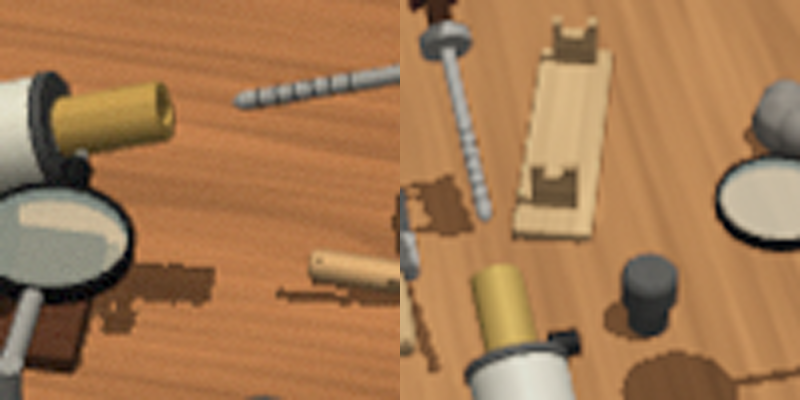

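The scene half shows the tip at (236,100) facing the mouth at about (165,112). The side half shows the tip at (486,216) above the tube top at (495,268). I'll fit the shaft line against the tube midline in the same images.

```bash
cat > al.py <<'E'
from h import *; from cell import ctrl
import sys
def line(M,A,B,half,n=30):
    t=(B-A)/np.linalg.norm(B-A); nn=np.array([-t[1],t[0]]); o=np.arange(-half,half+.01,.2); S=[];O=[];W=[]
    for s in np.linspace(0,1,n):
        q=(A+s*(B-A)+o[:,None]*nn).astype(np.float32); w=cv2.remap(M,q[:,0][None],q[:,1][None],cv2.INTER_LINEAR)[0]
        if w.sum()*.2>1.5: S.append(s*np.linalg.norm(B-A)); O.append((w*o).sum()/w.sum()); W.append(w.sum()*.2)
    S,O,W=map(np.array,(S,O,W)); k=abs(W-np.median(W))<1.2; c=np.polyfit(S[k],O[k],1); r=O[k]-np.polyval(c,S[k]); return c,r.std(),k.sum(),np.median(W),np.linalg.norm(B-A)
s=ctrl.sense(); g,R=grip(s); d=-R[:,0]
for f in sys.argv[1:]:
    p,_,K,T=load(f); hsv=cv2.cvtColor(p,cv2.COLOR_BGR2HSV).astype(int)
    grey=((150-hsv[...,1])/90.).clip(0,1).astype(np.float32)*(hsv[...,2]>40)
    A,B=proj([g+75*d,g+183*d],K,T); c,r,k,W,L=line(grey.astype(np.float32),A,B,5)
    mm=np.linalg.norm(np.diff(proj([M,M+60*AX],K,T),axis=0))/60
    t0=np.linalg.norm(B-A)
    print(f,"shaft off px at tip %.2f slope %.4f res %.2f n %d w %.1f L %.1f"%(np.polyval(c,L),c[0],r,k,W,L))
    lab=cv2.cvtColor(p,cv2.COLOR_BGR2LAB).astype(int)
    A,B=proj([M+8*AX,M+48*AX],K,T)
    desk=np.median(lab[200:260,330:345].reshape(-1,3),0)
    br=((abs(hsv[...,0]-23)<8)&(hsv[...,1]>95)&(hsv[...,2]>60)).astype(np.float32)
    b=((lab[...,2]-lab[...,1]-6)/14.).clip(0,1).astype(np.float32)
    c,r,k,W,L=line(b,A,B,14); print("  tube off px at mouth %.2f slope %.4f res %.2f n %d w %.1f L %.1f"%(c[1],c[0],r,k,W,L))
    u,v=((A+B)/2).round().astype(int); print("  lab tube",lab[v,u],"desk",lab[v,u-14],lab[v-14,u],lab[v,u+14])
E
python3 al.py s2.npz e2.npz
```

```text
s2.npz shaft off px at tip -0.72 slope 0.0009 res 0.07 n 30 w 4.8 L 50.1
  tube off px at mouth 0.02 slope 0.0178 res 0.10 n 29 w 24.1 L 17.4
  lab tube [148 134 169] desk [157 134 170] [137 147 164] [105 139 156]
e2.npz shaft off px at tip -0.39 slope -0.0044 res 0.07 n 30 w 4.7 L 36.8
  tube off px at mouth 0.39 slope -0.0101 res 0.08 n 27 w 27.1 L 14.8
  lab tube [191 130 172] desk [155 143 162] [144 143 160] [146 142 161]
```

```bash
sed -i 's/-6)\/14/-21)\/10/' al.py; python3 al.py s2.npz e2.npz
python3 - <<'E'
from h import *
for f in("s2.npz","e2.npz"):
    _,_,K,T=load(f)
    for e in np.eye(3): 
        a,b=proj([M,M+30*AX],K,T); t=(b-a)/np.linalg.norm(b-a); print(f,e,((proj(M+10*e,K,T)[0]-a)@[-t[1],t[0]]/10).round(3))
E
```

```text
s2.npz shaft off px at tip -0.72 slope 0.0009 res 0.07 n 30 w 4.8 L 50.1
  tube off px at mouth 1.48 slope 0.0260 res 0.15 n 30 w 11.2 L 17.4
  lab tube [148 134 169] desk [157 134 170] [137 147 164] [105 139 156]
e2.npz shaft off px at tip -0.39 slope -0.0044 res 0.07 n 30 w 4.7 L 36.8
  tube off px at mouth 0.11 slope 0.0074 res 0.04 n 28 w 12.5 L 14.8
  lab tube [191 130 172] desk [155 143 162] [144 143 160] [146 142 161]
s2.npz [1. 0. 0.] -0.258
s2.npz [0. 1. 0.] -0.141
s2.npz [0. 0. 1.] 0.361
e2.npz [1. 0. 0.] -0.394
e2.npz [0. 1. 0.] 0.002
e2.npz [0. 0. 1.] -0.046
```

Request:
{"method": "servo_tool", "body": {"targets": [[[-10,-1.5,-2.2],[0,0,0],10],[[-24,-1.5,-2.2],[0,0,0],10],[[-30,-1.5,-2.2],[0,0,0],10],[[-30,-1.5,-2.2],[0,0,0],10],[[-30,-1.5,-2.2],[0,0,0],10],[[-30,-1.5,-2.2],[0,0,0],10]]}}

```text
t: 5.17
eef_pos: [478.3, 129.5, 280.7]
tool_rot: [0.683, 0.709, 0.12, -0.125]
ft_force: [0.5, 0.1, -2.6]
width: 0.178
gripper_force: 40.0
```

```bash
python3 - <<'E'
from h import *; from cell import ctrl
s=ctrl.sense(); g,R=grip(s); print(s["t"],g,-R[:,0]); e=g-M; print("axial",e@AX+185,"perp",e-(e@AX)*AX)
I=[]
for n,f,(v0,u0) in (("scene","s3",(205,300)),("side","e3",(210,285))):
    p,_,K,T=shot(n,f)
    I.append(cv2.resize(p[v0:v0+50,u0:u0+50],None,fx=8,fy=8,interpolation=cv2.INTER_NEAREST))
cv2.imwrite("pics/pre3.png",np.hstack(I))
E
python3 al.py s3.npz e3.npz
```

```text
5.1667 [477.47338895 150.31897752 223.40809213] [ 0.03459421 -0.93929915 -0.34135076]
axial -10.178502016902485 perp [-1.59505606 -0.6618837   1.65404044]
s3.npz shaft off px at tip -0.63 slope -0.0023 res 0.06 n 30 w 4.8 L 49.3
  tube off px at mouth 1.60 slope 0.0178 res 0.12 n 30 w 11.0 L 17.4
  lab tube [148 134 168] desk [157 134 170] [138 147 161] [106 138 156]
e3.npz shaft off px at tip -0.41 slope -0.0051 res 0.07 n 30 w 4.8 L 37.6
  tube off px at mouth 0.15 slope 0.0092 res 0.09 n 28 w 12.7 L 14.8
  lab tube [192 129 172] desk [156 143 161] [144 144 160] [145 143 161]
```

View pics/pre3.png

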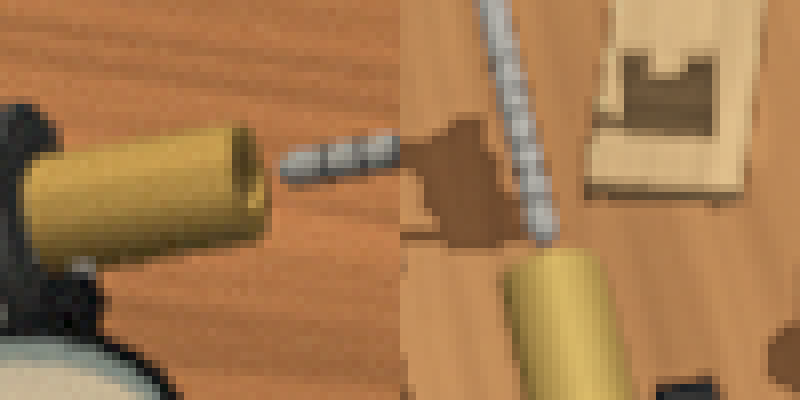

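Run:
```python
from h import *
for f,s0,s1 in(("s3.npz",10,44),("e3.npz",12,45)):
    p,_,K,T=load(f); A,B=proj([M+s0*AX,M+s1*AX],K,T); t=(B-A)/np.linalg.norm(B-A); n=np.array([-t[1],t[0]]); o=np.arange(-12,12.1,.5)
    q=(A+np.linspace(0,1,20)[:,None,None]*(B-A)+o[:,None]*n).astype(np.float32)
    w=cv2.remap(p.astype(np.float32),q[...,0],q[...,1],cv2.INTER_LINEAR).mean(0)
    print(f,"expected halfwidth px",17*np.linalg.norm(proj(M+20*AX+np.array([1,0,0]),K,T)-proj(M+20*AX,K,T))); print("\n".join(f"{a:.1f} "+" ".join(f"{x:.0f}" for x in r) for a,r in zip(o,w) if abs(a)>4.5))
```

```text
s3.npz expected halfwidth px 4.943692064237287
-12.0 70 114 174
-11.5 70 115 175
-11.0 70 115 176
-10.5 71 116 177
-10.0 72 117 179
-9.5 72 118 180
-9.0 70 115 174
-8.5 63 104 156
-8.0 52 89 129
-7.5 41 74 102
-7.0 33 64 82
-6.5 31 62 78
-6.0 33 66 83
-5.5 36 72 90
-5.0 40 78 98
5.0 79 156 198
5.5 79 156 197
6.0 78 153 193
6.5 76 146 187
7.0 73 136 180
7.5 71 127 177
8.0 70 120 176
8.5 71 117 176
9.0 71 117 178
9.5 72 118 178
10.0 72 118 179
10.5 73 119 180
11.0 73 120 181
11.5 73 120 181
12.0 72 119 181
e3.npz expected halfwidth px 6.777567953327017
-12.0 77 122 172
-11.5 77 121 170
-11.0 76 120 169
-10.5 77 121 170
-10.0 78 122 171
-9.5 79 124 174
-9.0 81 127 179
-8.5 83 130 182
-8.0 84 131 184
-7.5 84 131 183
-7.0 81 129 178
-6.5 76 127 171
-6.0 74 129 166
-5.5 74 135 167
-5.0 76 141 171
5.0 68 129 156
5.5 62 119 145
6.0 56 108 132
6.5 52 99 125
7.0 59 103 137
7.5 71 117 161
8.0 82 130 180
8.5 88 138 190
9.0 91 141 194
9.5 91 143 196
10.0 91 143 196
10.5 91 143 195
11.0 91 142 194
11.5 89 139 192
12.0 88 137 189
```

Request:
{"method": "servo_tool", "body": {"targets": [[[0,-0.2,2.6],[0,0,0],10],[[0,-0.2,2.6],[0,0,0],10],[[-4,-0.2,2.6],[0,0,0],10],[[-8,-0.2,2.6],[0,0,0],10],[[-12,-0.2,2.6],[0,0,0],10],[[-15,-0.2,2.6],[0,0,0],10],[[-18,-0.2,2.6],[0,0,0],10],[[-21,-0.2,2.6],[0,0,0],10],[[-24,-0.2,2.6],[0,0,0],10],[[-24,-0.2,2.6],[0,0,0],10]]}}

```text
t: 6.1
eef_pos: [478.9, 106.7, 269.7]
tool_rot: [0.684, 0.709, 0.12, -0.125]
ft_force: [-0.7, -0.3, -3.4]
width: 0.177
gripper_force: 40.0
```

```bash
cat > st.py <<'E'
from h import *; from cell import ctrl
s=ctrl.sense(); g,R=grip(s); e=g-M; print(s["t"],"tip depth",e@AX+185,"perp",e-(e@AX)*AX,"d",-R[:,0]); print("F tool",R.T@s["ft_force"],"Tq",R.T@s["wrist_torque"])
E
python3 st.py
```

```text
6.1 tip depth 15.03404476812375 perp [-1.93463101  0.19473463 -0.73265468] d [ 0.03360163 -0.93953073 -0.34081217]
F tool [-1.39399658 -0.69209288  3.10181056] Tq [ 0.0870048  -0.45490656 -0.00737415]
```

The tip is in the bore with no contact force, so I'll continue.

Request:
{"method": "servo_tool", "body": {"targets": [[[-4,0,0],[0,0,0],10],[[-9,0,0],[0,0,0],10],[[-14,0,0],[0,0,0],10],[[-19,0,0],[0,0,0],10],[[-24,0,0],[0,0,0],10],[[-29,0,0],[0,0,0],10],[[-34,0,0],[0,0,0],10],[[-39,0,0],[0,0,0],10],[[-44,0,0],[0,0,0],10],[[-49,0,0],[0,0,0],10],[[-54,0,0],[0,0,0],10],[[-58,0,0],[0,0,0],10],[[-60,0,0],[0,0,0],10],[[-60,0,0],[0,0,0],10]]}}

```text
t: 7.27
eef_pos: [480.9, 50.6, 249.3]
tool_rot: [0.684, 0.709, 0.12, -0.125]
ft_force: [-0.3, 0.4, -2.9]
width: 0.18
gripper_force: 40.0
```

```bash
python3 st.py
python3 - <<'E'
from h import *
for n,f in(("scene","s4"),("side","e4")): shot(n,f)
E
python3 al.py s4.npz e4.npz | grep shaft
```

```text
7.2667 tip depth 74.84634680577348 perp [-1.96151602  0.18801695 -0.71696191] d [ 0.03367756 -0.93950743 -0.34086892]
F tool [-0.58369345 -0.26475245  2.85838232] Tq [ 0.00930542 -0.50390019  0.00670837]
s4.npz shaft off px at tip -1.23 slope -0.0181 res 0.16 n 14 w 4.7 L 47.1
e4.npz shaft off px at tip -0.03 slope 0.0054 res 0.06 n 8 w 4.9 L 39.8
```

Request:
{"method": "servo_tool", "body": {"targets": [[[-4,0,0],[0,0,0],10],[[-9,0,0],[0,0,0],10],[[-14,0,0],[0,0,0],10],[[-19,0,0],[0,0,0],10],[[-24,0,0],[0,0,0],10],[[-29,0,0],[0,0,0],10],[[-34,0,0],[0,0,0],10],[[-39,0,0],[0,0,0],10],[[-43,0,0],[0,0,0],10],[[-46,0,0],[0,0,0],10],[[-48,0,0],[0,0,0],10],[[-48,0,0],[0,0,0],10]]}}

```text
t: 8.37
eef_pos: [482.5, 5.6, 233.0]
tool_rot: [0.684, 0.709, 0.12, -0.125]
ft_force: [0.2, 0.6, -2.5]
width: 0.177
gripper_force: 40.0
```

```bash
python3 st.py
```

```text
8.3667 tip depth 122.69475518630712 perp [-2.01633214  0.17492126 -0.68661605] d [ 0.03392223 -0.93947258 -0.34094068]
F tool [-0.32488939  0.2239472   2.51828826] Tq [ 0.08185692 -0.51408346  0.01865089]
```

Request:
{"method": "servo_tool", "body": {"targets": [[[-1.5,0,0],[0,0,0],10],[[-3,0,0],[0,0,0],10],[[-4.5,0,0],[0,0,0],10],[[-6,0,0],[0,0,0],10],[[-7,0,0],[0,0,0],10],[[-7,0,0],[0,0,0],10]]}}

```text
t: 8.87
eef_pos: [482.8, -0.1, 230.9]
tool_rot: [0.683, 0.709, 0.12, -0.126]
ft_force: [0.2, 1.7, -1.1]
width: 0.187
gripper_force: 40.0
```

```bash
python3 st.py
```

```text
8.8667 tip depth 128.70816775767886 perp [-2.03091683  0.18447668 -0.71434412] d [ 0.03486802 -0.93905147 -0.34200374]
F tool [1.16427378 0.25764378 1.62535677] Tq [ 0.09353248  0.02079298 -0.06899514]
```

Contact is starting: the moment changed and the motion fell short of the command. I'll push a little more to confirm the stop.

Request:
{"method": "servo_tool", "body": {"targets": [[[-1,0,0],[0,0,0],10],[[-2,0,0],[0,0,0],10],[[-2.5,0,0],[0,0,0],10],[[-2.5,0,0],[0,0,0],10]]}}

```text
t: 9.2
eef_pos: [482.8, -0.4, 230.7]
tool_rot: [0.682, 0.71, 0.121, -0.127]
ft_force: [-1.7, 9.6, 4.8]
width: 0.182
gripper_force: 40.0
```

```bash
python3 st.py
python3 - <<'E'
from h import *
I=[]
for n,f,(v0,u0) in (("scene","s5",(195,300)),("side","e5",(195,265))):
    p,_,K,T=shot(n,f); I.append(cv2.resize(p[v0:v0+66,u0:u0+66],None,fx=6,fy=6,interpolation=cv2.INTER_CUBIC))
cv2.imwrite("pics/in.png",np.hstack(I))
E
```

```text
9.2 tip depth 128.79485606022573 perp [-2.09338087  0.19353926 -0.74561898] d [ 0.0367553  -0.93785763 -0.34506827]
F tool [10.7692737  -1.34014141 -1.17180269] Tq [ 0.35504296  1.7004237  -0.01535818]
```

View pics/in.png

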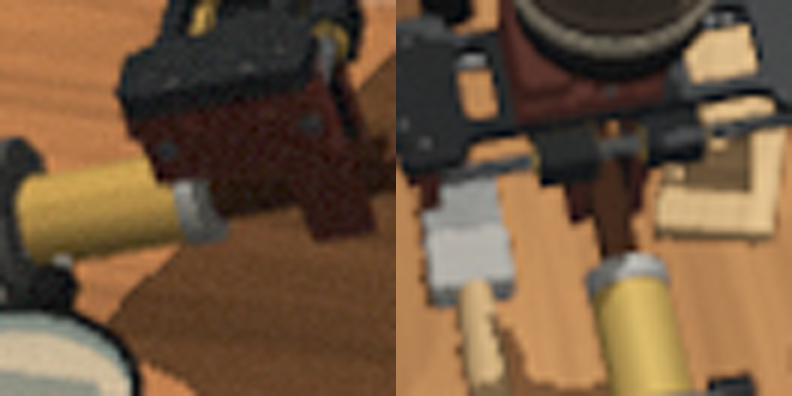

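The collar at (200,210) in the left half and (625,270) in the right half sits flush on the rim, with 11 N of axial force and no further motion. I'll draw it right out.

Request:
{"method": "servo_tool", "body": {"targets": [[[3,0,0],[0,0,0],10],[[8,0,0],[0,0,0],10],[[16,0,0],[0,0,0],10],[[26,0,0],[0,0,0],10],[[37,0,0],[0,0,0],10],[[48,0,0],[0,0,0],10],[[59,0,0],[0,0,0],10],[[70,0,0],[0,0,0],10],[[81,0,0],[0,0,0],10],[[92,0,0],[0,0,0],10],[[103,0,0],[0,0,0],10],[[114,0,0],[0,0,0],10],[[125,0,0],[0,0,0],10],[[136,0,0],[0,0,0],10],[[148,0,0],[0,0,0],10],[[160,0,0],[0,0,0],10],[[175,0,0],[0,0,0],10],[[188,0,0],[0,0,0],10],[[190,0,0],[0,0,0],10],[[190,0,0],[0,0,0],10]]}}

```text
t: 10.97
eef_pos: [476.0, 176.6, 294.9]
tool_rot: [0.683, 0.71, 0.12, -0.125]
ft_force: [0.1, -1.3, -2.5]
width: 0.179
gripper_force: 40.0
```

```bash
python3 st.py
python3 - <<'E'
from h import *; from cell import ctrl
for n,f in(("scene","s6"),("side","e6")): shot(n,f)
s=ctrl.sense();g,R=grip(s);d=-R[:,0]
d0=np.array([0,-1.,0])
for tip in ((661,40,145),(661,-54.7,145)): print(plan(np.array(tip)-185*d0,frame(d0)))
E
python3 al.py s6.npz e6.npz | grep shaft
```

```text
10.9667 tip depth -59.28979692498632 perp [-2.25850714  0.27067254 -0.97429609] d [ 0.03655061 -0.93927089 -0.34122464]
F tool [-2.07862784  0.06744129  1.91746086] Tq [ 0.054206   -0.55517265  0.0578426 ]
(array([ 10.45318041, 186.67526045,  97.6025329 ]), array([ -0.44978474, -19.91143379,   2.08029883]))
(array([-78.52453566, 183.17859364,  65.37165695]), array([ -0.44978474, -19.91143379,   2.08029883]))
s6.npz shaft off px at tip -0.74 slope -0.0022 res 0.07 n 30 w 4.8 L 50.4
e6.npz shaft off px at tip -0.33 slope -0.0026 res 0.06 n 30 w 4.7 L 36.4
```

The rod is out, with the tip 59 mm clear of the mouth. Next I'll level it and stage it beside the magnifier, with the tip at y≈40.

Request:
{"method": "servo_tool", "body": {"targets": [[[1,10,0],[0,-2,0.2],10],[[2,30,5],[-0.1,-5,0.5],10],[[4,55,18],[-0.1,-8,0.8],10],[[5,82,34],[-0.2,-11,1.1],10],[[6,108,50],[-0.3,-14,1.4],10],[[8,132,66],[-0.3,-16.5,1.7],10],[[9,155,80],[-0.4,-18.5,1.9],10],[[10,173,90],[-0.4,-19.5,2.0],10],[[10.5,183,96],[-0.45,-19.9,2.08],10],[[10.5,186.7,97.6],[-0.45,-19.9,2.08],10],[[10.5,186.7,97.6],[-0.45,-19.9,2.08],10],[[10.5,186.7,97.6],[-0.45,-19.9,2.08],10],[[10.5,186.7,97.6],[-0.45,-19.9,2.08],10]]}}

```text
t: 12.15
eef_pos: [660.9, 224.6, 207.0]
tool_rot: [0.707, 0.707, 0.0, -0.0]
ft_force: [-0.2, -0.5, -2.3]
width: 0.176
gripper_force: 40.0
```

```bash
cat > lens.py <<'E'
from h import *; from cell import ctrl
import sys
s=ctrl.sense(); g,R=grip(s); d=-R[:,0]; print(s["t"],"grip",g.round(1),"d",d.round(4),"tip",(g+185*d).round(1),s["joint_pos"].round(2))
I=[]
for n,f,(v0,u0) in (("scene",sys.argv[1]+"s",(215,260)),("side",sys.argv[1]+"e",(165,320))):
    p,_,K,T=shot(n,f); print(n,"tip px",proj(g+185*d,K,T).round(1),"lens",proj((661,-54.7,205),K,T).round(1),"tip goal",proj((661,-54.7,145),K,T).round(1))
    I.append(cv2.resize(p[v0:v0+100,u0:u0+100],None,fx=4,fy=4,interpolation=cv2.INTER_CUBIC))
cv2.imwrite(f"pics/{sys.argv[1]}.png",np.hstack(I))
E
python3 lens.py L1
```

```text
12.15 grip [660.9 224.7 146. ] d [-0.0011 -1.     -0.0011] tip [660.7  39.7 145.8] [-0.66  0.64  0.41  1.52 -0.29  1.04 -0.18]
scene tip px [[350.4 289.9]] lens [[302.3 259.5]] tip goal [[302.4 282.9]]
side tip px [[363.7 217.3]] lens [[374.9 225. ]] tip goal [[373.2 242.1]]
```

View pics/L1.png

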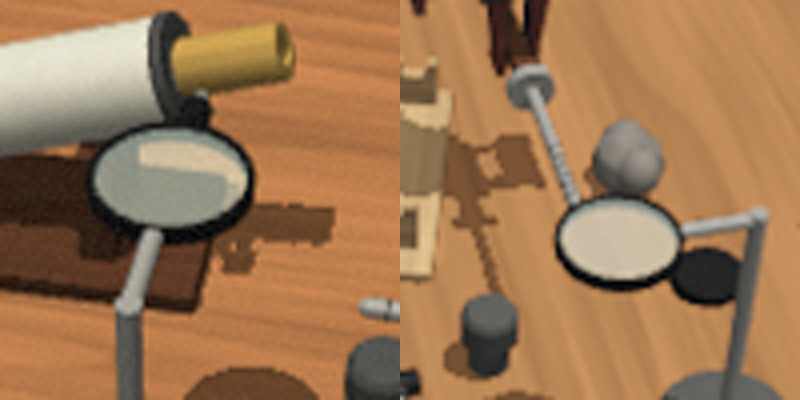

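The staging view shows the level rod with its tip entering from the +y side. The lens ring is centred at (171,183) in the left half and (620,242) in the right half, matching my lens estimate (661,-54.7). I'll advance the tip under the lens.

Request:
{"method": "servo_tool", "body": {"targets": [[[-6,0,0],[0,0,0],10],[[-16,0,0],[0,0,0],10],[[-28,0,0],[0,0,0],10],[[-40,0,0],[0,0,0],10],[[-52,0,0],[0,0,0],10],[[-64,0,0],[0,0,0],10],[[-76,0,0],[0,0,0],10],[[-86,0,0],[0,0,0],10],[[-92,0,0],[0,0,0],10],[[-94.4,0,0],[0,0,0],10],[[-94.4,0,0],[0,0,0],10],[[-94.4,0,0],[0,0,0],10],[[-94.4,0,0],[0,0,0],10],[[-94.4,0,0],[0,0,0],10],[[-94.4,0,0],[0,0,0],10],[[-94.4,0,0],[0,0,0],10],[[-94.4,0,0],[0,0,0],10],[[-94.4,0,0],[0,0,0],10]]}}

```text
t: 13.75
eef_pos: [661.2, 131.3, 206.2]
tool_rot: [0.707, 0.707, 0.0, -0.0]
ft_force: [0.8, -1.0, -2.5]
width: 0.182
gripper_force: 40.0
```

```bash
python3 lens.py L2
python3 - <<'E'
from h import *; from cell import ctrl
s=ctrl.sense(); print(s["ft_force"],s["wrist_torque"],s["dq"].round(4),s["gripper_force"])
# shaft line where unhidden, plus lens glass ellipse
R=[]
for f,box in(("L2s.npz",(255,240,350,285)),("L2e.npz",(350,205,400,245))):
    p,_,K,T=load(f); hsv=cv2.cvtColor(p,cv2.COLOR_BGR2HSV)
    m=((hsv[...,1]<75)&(hsv[...,2]>110)).astype(np.uint8); k=np.zeros_like(m); k[box[1]:box[3],box[0]:box[2]]=m[box[1]:box[3],box[0]:box[2]]
    n,l,st,c=cv2.connectedComponentsWithStats(k); i=1+np.argmax(st[1:,4]); cn=max(cv2.findContours((l==i).astype(np.uint8),cv2.RETR_EXTERNAL,cv2.CHAIN_APPROX_NONE)[0],key=len)
    e=cv2.fitEllipse(cv2.convexHull(cn)); print(f,st[i],e[0],e[1],ray(e[0],K,T,205).round(1))
E
```

```text
13.75 grip [661.2 131.3 145.2] d [ 4.e-04 -1.e+00 -6.e-04] tip [661.3 -53.7 145.1] [-0.55  0.61  0.42  1.59 -0.28  1.01 -0.04]
scene tip px [[302.9 283.1]] lens [[302.3 259.5]] tip goal [[302.4 282.9]]
side tip px [[373.2 241.8]] lens [[374.9 225. ]] tip goal [[373.2 242.1]]
[ 0.10280536 -0.17651594 -3.42422617] [-0.01308087  0.03901514 -0.02868748] [ 0.0018 -0.001  -0.0008  0.001  -0.0017  0.0003  0.0002] 39.99924838542938
L2s.npz [284 248  38  23 699] (302.2777099609375, 259.0249938964844) (23.440887451171875, 37.54804229736328) [[659.6 -55.1 205. ]]
L2e.npz [360 215  30  20 468] (374.3902587890625, 224.45791625976562) (19.673248291015625, 29.349143981933594) [[660.4 -52.5 205. ]]
```

```bash
python3 -c "
from cell import ctrl
print(ctrl.sign_off())"
```

```text
the job is handed in; nothing more can be done
None
```

I handed the job in at about 14 s: the rod went down the drawtube until its collar stopped on the rim (11 N axial force) and came right out again; it is now held level and still, its tip about 60 mm below the lens and within about 2 mm of its centre.

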